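# Clamp a bundle of tubes in the bench saw

## Task

Set up the bench saw for a bundle cut. Throw the clamp lever over to release the vise before you slide its jaw, drop the short off-cut left in the vise into the scrap bin, and lay every tube from the blue tray flat on the saw bed, side by side, each pushed right up against the end stop. Slide the jaw up so that the bundle is packed tight against the fence with no gaps, and only then throw the lever fully over into its locked notch; leave the bottle jack and the pressure gauge alone.

Things in the scene. Friction and masses are not known exactly. Their poses are not given: they have to be found in the camera images.
- corner (a point): Reference corner of the saw: the point at deck height where fence face meets end-stop face (dark steel deck 50 mm above bench). x axis: along the tubes to the end stop (roughly away from the robot); y: towards the fence (roughly robot's left); z up. Fence face is y = 0, end-stop face x = 0; the vise space has negative x and y. Sizes below are in this frame (corner frame).
- fence_mid (a point): Middle of the fence face at deck height: a grey wall 40 mm high, 18 mm thick, from x = -190 to 0 mm of the corner frame. The deck spans x from -215 to 0 and y to -265 mm (corner frame); then an 80 mm wide rail centred at x = -130 runs on to y = -430. A thin black blade slot crosses the deck at x = -65.
- stop_mid (a point): Middle of the end-stop face at deck height: a grey bar 34 mm high, from y = +5 to -255 mm of the corner frame. Behind it lies a low clear hood, top 11 mm above the deck.
- jaw (a joint): Sliding vise jaw, m: 0 = fully open against its rear stop (250 mm from jaw face to fence), grows as it slides towards the fence (+y of corner frame), up to 0.225; opening = 0.250 - value. About 4 N of friction; stays where left. The pawl holds it while the lever is locked: slide it only with the lever released.
- jaw_top (a point): Middle of the jaw plate's top edge: grey plate 20 mm thick (y), 115 mm long (x, -60 to +55 mm from here), top 55 mm above the deck; clamping face 10 mm from here towards the fence. Behind it a carriage foot 26 mm high, 60 mm long, and two ribs 44 mm high, 34 to 51 mm either side of the middle. Pinch the plate from above at the middle.
- lever (a joint): Clamp lever at the rail's outer end, rad: 0 = released (leaning away from the fence), 1.2 = fully in the locked notch (leaning towards it, beside a brass tab). Swings in the corner frame's y-z plane, upright at 0.6; once past upright its weight carries it into the notch at either end. 1 to 2 N at the knob. Locked at the start.
- lever_knob (a point): Centre of the lever's black ball knob, 30 mm diameter, on a 12 mm round steel shaft, 110 mm from the pivot; the knob is 126 mm above the deck at either end, 145 mm when upright.
- lever_pivot (a point): Pivot of the lever, 35 mm above the deck, 130 mm short of the end stop and 400 mm from the fence. Two block cheeks beside it reach 50 mm above the deck, the toothed quadrant plate on the robot's side 100 mm.
- offcut_c (a point): Centre of the off-cut: the same square steel tube, 80 x 30 x 30 mm, 0.13 kg, its long axis along x. It lies loose on the deck between jaw and fence at the start.
- bin_in (a point): Centre of the inner floor (4 mm up) of the scrap bin: an open blue steel box, 150 mm (x) by 110 mm (y), 60 mm high, walls 4 mm, fixed to the bench.
- tray: Blue steel stock tray, 230 mm (x) by 260 mm (y), fixed, floor 6 mm above the bench, rim 10 mm high. The tubes lie on it along its x axis, centres about 60 mm apart.
- tube1_c (a point): Centre of a square steel tube, 170 x 30 x 30 mm, 0.28 kg, long axis along its x. Two to four of these are present.
- tube2_c (a point): Centre of a square steel tube, 170 x 30 x 30 mm, 0.28 kg, long axis along its x. Two to four of these are present.
- tube3_c (a point): Centre of a square steel tube, 170 x 30 x 30 mm, 0.28 kg, long axis along its x. Two to four of these are present.
- tube4_c (a point): Centre of a square steel tube, 170 x 30 x 30 mm, 0.28 kg, long axis along its x. Two to four of these are present.
- jack: Bystander: small bottle jack, red, 120 mm high, beyond the saw. Origin under its base.
- gauge: Bystander: round pressure gauge, 100 mm diameter, 30 mm high, lying face up. Origin at its underside.
Mind the look-alikes: they are no part of the job. What is shaped like the part that bears tube2_c but black is not meant.

How it is judged:
By the outcome, as a careful person would: the job done as asked, in the order asked, and still so for the second after the job is handed in, with the robot touching nothing.
Of tube1, tube2, tube3, tube4 only 2 to 4 are there at a start; the rules pass over those that are not, and their reading is None.
At some moment in a run one of offcut, tube1, tube2, tube3, tube4 may be knocked a few centimetres aside while the robot is not near it.
Once in a run the grip may slacken for a moment while it holds something.
It also fails if it takes over 210 s, if anything falls off the work surface, if the arm or the gripper's body presses on something with over 40 N, if the wrist force passes 120 N, or if a joint passes its speed limit or range.

## Robot

A 6-joint arm with a two-finger parallel gripper is mounted at the origin on the work surface. World frame = base frame: x ahead of the robot, y to its left, z up, the work surface at z = 0. Lengths are in m, angles in rad, forces in N, time in s.
With the tool pointing down it reaches from about 0.375 to 0.975 m from the base axis. Payload 3.8 kg.
Tool frame: the origin (TCP) lies midway between the tips of the shut fingers; the grasp point (between the pads) lies 19 mm behind it; z points along the fingers, y is the direction in which the jaws open and shut (so a half turn about z gives the same grasp; the last joint's range is limited). The gripper opens to 85 mm and grips with 20 to 120 N. Pads are 22 mm wide; open, the fingers measure 114 mm over their backs; the gripper's body (76 mm by 85 mm) begins 54 mm behind the grasp point. The pads swing forward as they close: fully open they stand 13 mm farther back than shut.
Start: joints at [1.301, 0.264, 1.604, -0, 1.274, -0.037], TCP at [0.156, 0.657, 0.231] pointing down, gripper open.
Joint ranges: [-2.63, 2.63], [-0.94, 2.18], [0.31, 2.57], [-1.31, 4.45], [0, 2.66], [-2.55, 2.55]. Speed limits (rad/s): [2.57, 2.57, 3.14, 3.14, 3.14, 3.14].

## Interface

Orientations are given as a unit quaternion [w, x, y, z].
In Python, from workcell import bot, jaws, eyes, current_time, current_joints, current_joint_velocities, current_joint_torque, current_eef_pos, current_eef_rot, current_wrist_force, current_moment, current_width gives the robot as it stands. Calls block until the motion is done:
- bot.move_to(position, orientation): joint-space move of the TCP to a pose.
- bot.move_linear(position, orientation=None, velocity=0.15, max_force=None): straight line of the TCP; orientation=None keeps the orientation; velocity is the mean speed in m/s. With max_force (N) it stops when the force on the tool has changed by that much, and returns True; else False.
- bot.set_joints(angles): joint-space move.
- jaws.command_gripper(opening): opening from 0.0 (shut) to 1.0 (fully open); the grip force is fixed at half the most; returns when the fingers have stopped.
- bot.pause(seconds).
- bot.ik(position, orientation): joint angles nearest the present ones, or None.
- eyes.get_image(name): name is "scene" or "top" or "wrist"; returns the picture (480x640x3 uint8, red, green, blue); there is no depth.
- eyes.calibration(name): a dict with "intrinsics" (3x3 intrinsics, pixels), "pose" (4x4, takes a point from camera to world coordinates). Camera axes: x right, y up, looking along -z (the intrinsics and any distortion apply to the point x, -y, -z); pixel columns grow to the right and rows downward; lengths in m; the calibration is good to about 2 mm. The wrist camera is an equidistant fisheye: a pixel r from the principal point sees the ray r / f radians off the axis. A picture is of the moment at which its call begins: read the wrist's pose just before it. calibration takes no time and is no camera call; for the wrist camera it gives the pose at the moment of the call.
A pose or a line that the arm cannot do raises bot.IKError and nothing moves.
- bot.sign_off(): hands the job in, once; it reports no verdict.
Readings, each from a call of its own:
- current_time(): time.
- current_joints(): joint angles.
- current_joint_velocities(): joint speeds.
- current_joint_torque(): joint torques, N m.
- current_eef_pos(): TCP position.
- current_eef_rot(): TCP orientation.
- current_wrist_force(): force on the tool from outside, world axes, zero at the start.
- current_moment(): the same for the moment, N m.
- current_width(): opening from 0.0 (shut) to 1.0 (fully open).
Only numpy, scipy, OpenCV 4.12 (cv2) and the standard library are available. Lean on these libraries where they do the work, as an engineer would, in place of code of your own. Each camera call takes 0.05 s, during which the arm holds its last target.

## Working session

There is one attempt and no reset: what is moved stays moved. The work goes in short steps, each a Python script; the robot and the scene stay as the last script left them, time stands still between calls to the robot, and variables do not carry over. Pictures are saved under pics/ and viewed, and the job is handed in when it is done.

```bash
ls -la; mkdir -p pics
python3 - <<'E'
from workcell import *
import cv2,numpy as np
print(current_time())
for n in("scene","top","wrist"):
    im=eyes.get_image(n); cv2.imwrite(f"pics/a_{n}.png",im[:,:,::-1]); c=eyes.calibration(n); print(n,c)
print(current_eef_pos(),current_eef_rot(),current_time())
E
```

```text
total 12
drwxr-xr-x  3 agent agent 4096 Dec  7 16:37 .
drwxr-xr-x 23 root  root  4096 Dec  7 16:37 ..
drwxr-xr-x  2 agent agent 4096 Dec  7 16:37 pics
0.0
scene {'intrinsics': array([[622.02709624,   0.        , 320.96566518],
       [  0.        , 622.02709624, 248.20427902],
       [  0.        ,   0.        ,   1.        ]]), 'pose': array([[-0.6844168 , -0.59754666,  0.4177459 ,  1.22594105],
       [ 0.7290765 , -0.55731255,  0.39730363,  0.76953512],
       [-0.00459242,  0.57649   ,  0.8170913 ,  1.48458401],
       [ 0.        ,  0.        ,  0.        ,  1.        ]])}
top {'intrinsics': array([[486.69061742,   0.        , 323.75116001],
       [  0.        , 486.69061742, 236.14740529],
       [  0.        ,   0.        ,   1.        ]]), 'pose': array([[ 0.02436775,  0.98567275, -0.16689947,  0.33574729],
       [-0.99967809,  0.02284507, -0.0110374 ,  0.07935484],
       [-0.00706644,  0.1671147 ,  0.98591214,  1.4172371 ],
       [ 0.        ,  0.        ,  0.        ,  1.        ]])}
wrist {'intrinsics': array([[371.64829954,   0.        , 315.59084146],
       [  0.        , 371.64829954, 238.58723419],
       [  0.        ,   0.        ,   1.        ]]), 'pose': array([[ 0.23171701, -0.92056965, -0.31441812,  0.07418139],
       [ 0.97278204,  0.21877213,  0.0763797 ,  0.67517682],
       [-0.00152692, -0.32355878,  0.94620684,  0.37291708],
       [ 0.        ,  0.        ,  0.        ,  1.        ]])}
[0.15556741 0.65625006 0.23022208] [-1.32558435e-04  1.16132399e-01  9.93233335e-01 -8.88951817e-04] 0.15
```

View pics/a_top.png

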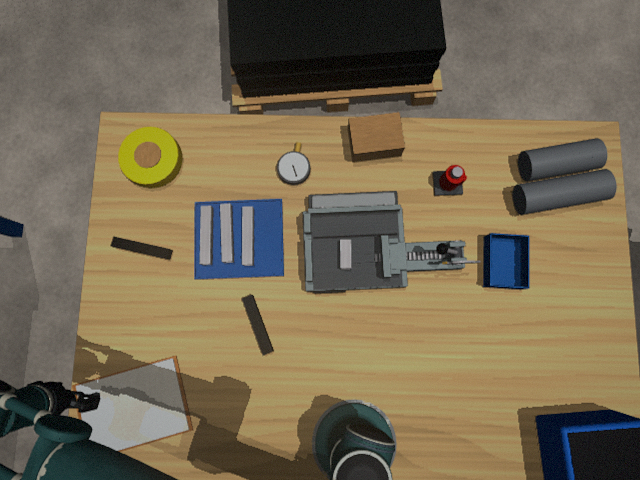

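View pics/a_scene.png

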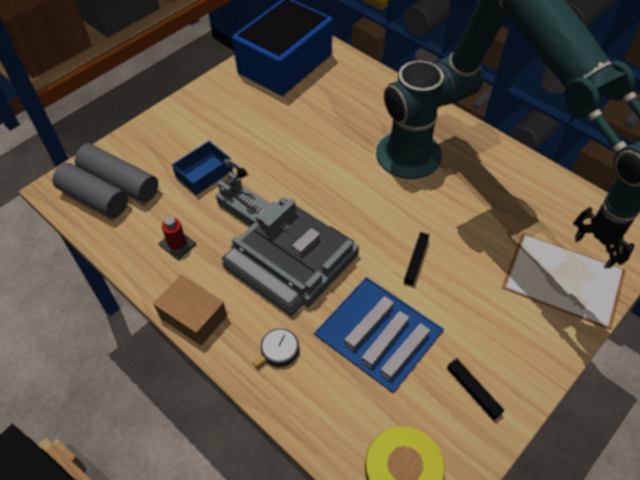

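View pics/a_wrist.png

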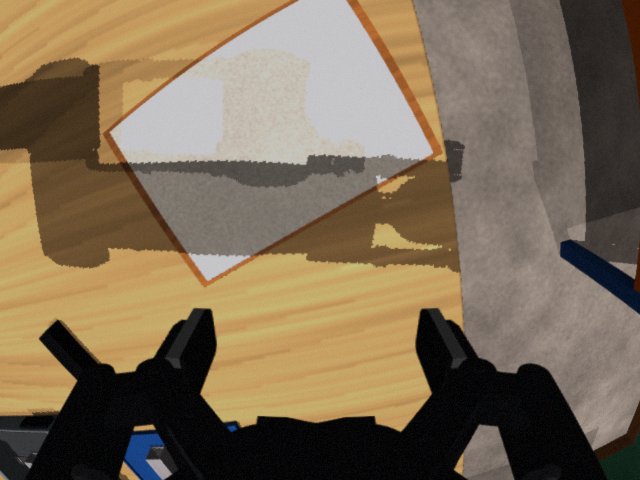

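Top view: three grey tubes in the blue tray at about (206,235), (226,233) and (247,236). The look-alikes are the black bars at (141,247) and (257,324). The off-cut is at (345,253), the jaw at (388,257), the lever at (445,250) and the bin at (506,260). Next, close crops.

```bash
cat > h.py <<'E'
from workcell import *
import cv2,numpy as np
def plane(n,u,v,z,c=None):
    c=c or eyes.calibration(n);K=c["intrinsics"];P=c["pose"]
    x=(u-K[0,2])/K[0,0];y=(v-K[1,2])/K[1,1]
    if n=="wrist":
        r=np.hypot(x,y);s=np.sin(r)/max(r,1e-9);d=np.array([x*s,-y*s,-np.cos(r)])
    else: d=np.array([x,-y,-1.])
    d=P[:3,:3]@d;o=P[:3,3];return o+d*(z-o[2])/d[2]
def proj(n,p,c=None):
    c=c or eyes.calibration(n);K=c["intrinsics"];P=c["pose"]
    q=P[:3,:3].T@(np.asarray(p)-P[:3,3]);q=np.array([q[0],-q[1],-q[2]])
    if n=="wrist":
        t=np.arctan2(np.hypot(q[0],q[1]),q[2]);h=max(np.hypot(q[0],q[1]),1e-9);x,y=q[0]/h*t,q[1]/h*t
    else: x,y=q[0]/q[2],q[1]/q[2]
    return K[0,0]*x+K[0,2],K[1,1]*y+K[1,2]
E
python3 - <<'E'
import cv2
a=cv2.imread("pics/a_top.png"); cv2.imwrite("pics/b_saw.png",cv2.resize(a[180:300,290:490],None,fx=4,fy=4,interpolation=cv2.INTER_CUBIC))
cv2.imwrite("pics/b_tray.png",cv2.resize(a[190:290,185:345],None,fx=5,fy=5,interpolation=cv2.INTER_CUBIC))
E
```

```text
(no output)
```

View pics/b_saw.png

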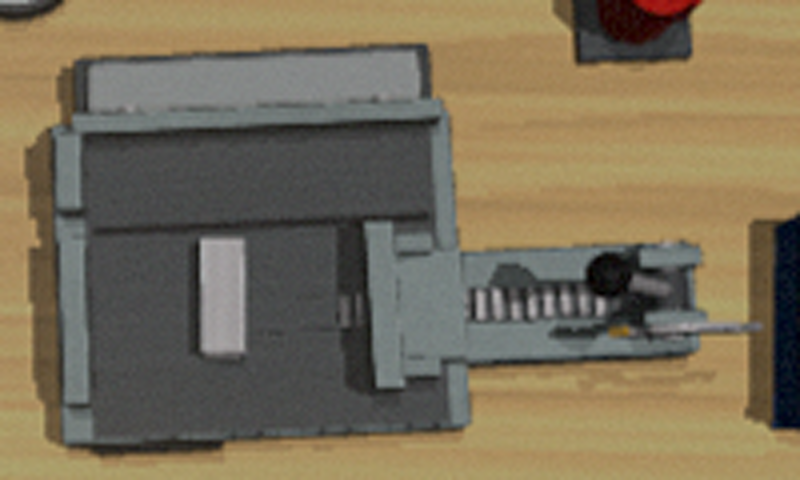

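View pics/b_tray.png

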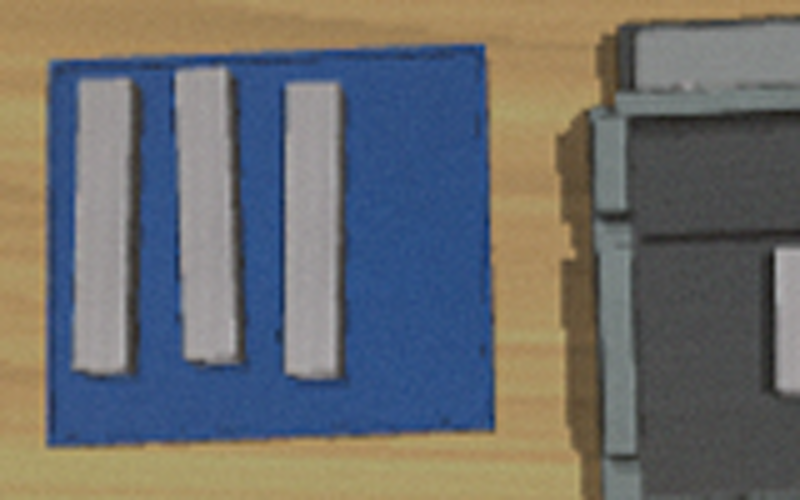

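Run:
```python
from h import *
c=eyes.calibration("top")
def S(x,y,z):return plane("top",290+(x+.5)/4-.5,180+(y+.5)/4-.5,z,c)
def T(x,y,z):return plane("top",185+(x+.5)/5-.5,190+(y+.5)/5-.5,z,c)
np.set_printoptions(precision=4,suppress=True)
f1,f2=S(80,140,.09),S(90,402,.09); s1,s2=S(85,134,.084),S(432,122,.084)
print("fence",f1,f2,"stop",s1,s2)
d=(s2-s1);print("yaw stop(-y dir)",np.degrees(np.arctan2(d[0],-d[1])), "fence", np.degrees(np.arctan2((f1-f2)[1],(f1-f2)[0])))
print("deck corners",S(65,443,.05),S(468,425,.05))
print("offcut",[S(*p,.08) for p in((199,238),(244,238),(245,354),(200,354))])
print("jaw plate top corners",[S(*p,.105) for p in((365,222),(392,222),(404,387),(377,387))])
print("knob",S(606,275,.176))
for n,q in(("t1",((80,80),(131,80),(127,372),(75,370))),("t2",((176,70),(229,67),(238,360),(185,360))),("t3",((286,84),(339,84),(338,376),(286,376)))):
    Q=np.array([T(*p,.036) for p in q]);print(n,Q.mean(0),"L",np.linalg.norm(Q[0]-Q[3]),"w",np.linalg.norm(Q[0]-Q[1]), "yaw",np.degrees(np.arctan2(*( (Q[0]+Q[1]-Q[2]-Q[3])[[1,0]]))))
for u,v in((488,236),(528,236),(527,287),(485,285)): print("bin",plane("top",u,v,.06,c))
```

```text
fence [0.6203 0.1351 0.09  ] [0.4382 0.1229 0.09  ] stop [0.626  0.1319 0.084 ] [ 0.6401 -0.1108  0.084 ]
yaw stop(-y dir) 3.3329105295934562 fence 3.813185125496005
deck corners [0.4122 0.1409 0.05  ] [ 0.4315 -0.1406  0.05  ]
offcut [array([0.5547, 0.0506, 0.08  ]), array([0.5555, 0.0194, 0.08  ]), array([0.4745, 0.0174, 0.08  ]), array([0.4738, 0.0484, 0.08  ])]
jaw plate top corners [array([ 0.5643, -0.062 ,  0.105 ]), array([ 0.5648, -0.0804,  0.105 ]), array([ 0.4522, -0.0888,  0.105 ]), array([ 0.4517, -0.0706,  0.105 ])]
knob [ 0.521  -0.2093  0.176 ]
t1 [0.5667 0.4368 0.036 ] L 0.16990866088637993 w 0.029782522975574658 yaw 2.8565108308486606
t2 [0.5747 0.3772 0.036 ] L 0.17041812058055736 w 0.030945876490105318 yaw 5.060930010074948
t3 [0.5669 0.3159 0.036 ] L 0.17086893255929858 w 0.03090356353617218 yaw 2.809993113581787
bin [ 0.5767 -0.3688  0.06  ]
bin [ 0.5793 -0.4813  0.06  ]
bin [ 0.4357 -0.472   0.06  ]
bin [ 0.4384 -0.3561  0.06  ]
```

```bash
cat >> h.py <<'E'
np.set_printoptions(precision=4,suppress=True)
C0=np.array([0.627,0.134,0.05]);YAW=np.radians(3.5)
def W(x,y,z):
    "corner frame mm -> world m"
    c,s=np.cos(YAW),np.sin(YAW);x,y,z=x/1e3,y/1e3,z/1e3
    return C0+np.array([c*x-s*y,s*x+c*y,z])
def Cf(p):
    c,s=np.cos(YAW),np.sin(YAW);d=np.asarray(p)-C0
    return np.array([c*d[0]+s*d[1],-s*d[0]+c*d[1],d[2]])*1e3
def Q(th=None):
    th=YAW if th is None else th
    a=np.pi/2+th/2;return np.array([0,np.cos(a),np.sin(a),0])
def snap(n,f,box=None,k=1):
    c=eyes.calibration(n);im=eyes.get_image(n)[:,:,::-1].copy()
    cv2.imwrite(f"pics/{f}_raw.png",im);np.save(f"pics/{f}.npy",c,allow_pickle=True)
    if box: 
        x0,y0,x1,y1=box;im=cv2.resize(im[y0:y1,x0:x1],None,fx=k,fy=k,interpolation=cv2.INTER_CUBIC)
    cv2.imwrite(f"pics/{f}.png",im)
    return c
E
python3 - <<'E'
from h import *
jaws.command_gripper(0.0)
p=W(-130,-285,200); print(p, bot.ik(p,Q()))
bot.move_to(p,Q()); print(current_time(),current_joints())
snap("wrist","c1")
bot.move_linear(W(-130,-290,120),velocity=.15,max_force=15)
r=bot.move_linear(W(-130,-360,122),velocity=.1,max_force=25);print(r,current_wrist_force(),Cf(current_eef_pos()))
r=bot.move_linear(W(-130,-425,122),velocity=.1,max_force=25);print(r,current_wrist_force(),Cf(current_eef_pos()))
bot.move_linear(W(-130,-400,200),velocity=.2)
bot.move_linear(W(-130,-280,200),velocity=.2)
snap("wrist","c2");snap("top","c2t",(290,180,490,300),4);print(current_time())
E
```

```text
[ 0.5146 -0.1584  0.25  ] [-0.3449 -0.0066  1.8727 -0.      1.2756 -1.9767]
4.0333 [-0.3438 -0.0065  1.8726  0.0002  1.2756 -1.9766]
True [-0.7946  4.0223  5.4764] [-128.5786 -314.2009  123.9763]
True [-0.4521  4.9031  4.4938] [-128.2003 -316.3091  125.6457]
7.075
```

View pics/c1.png

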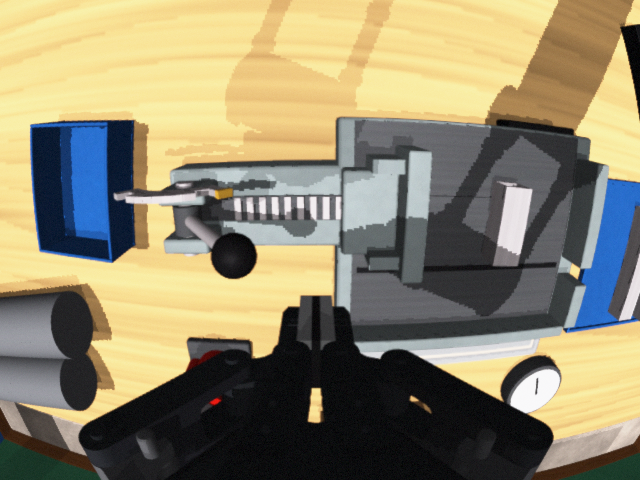

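View pics/c2.png

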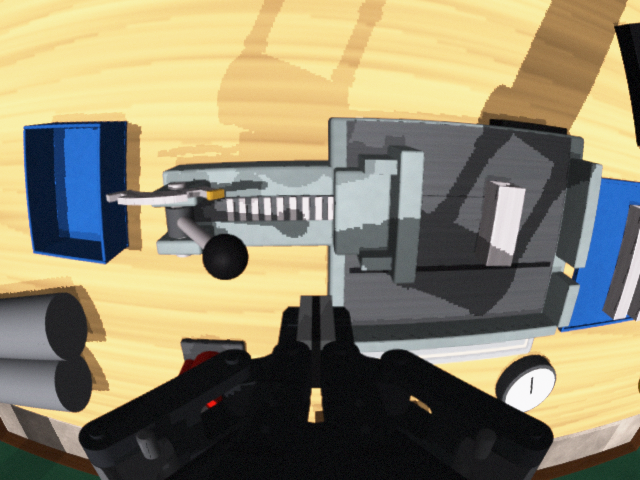

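View pics/c2t.png

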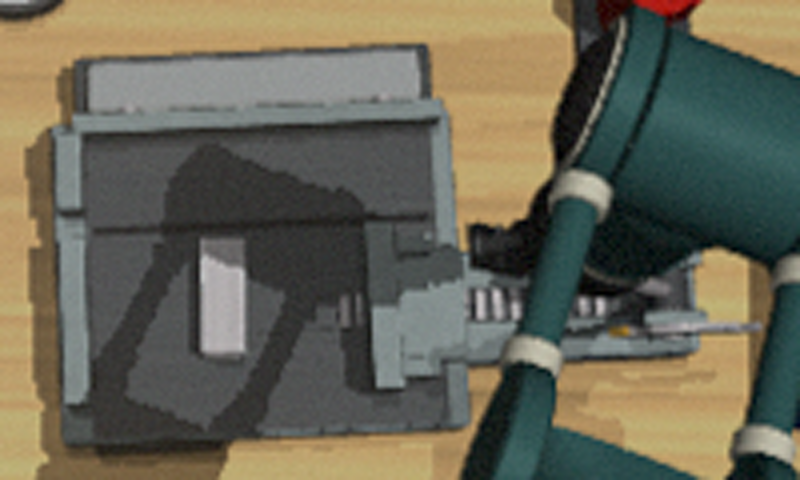

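Run:
```python
from h import *
bot.move_linear(W(-128,-295,122),velocity=.2,max_force=15)
print(current_wrist_force())
for y in (-305,-315,-325,-335,-350,-370,-400,-428):
    r=bot.move_linear(W(-128,y,122),velocity=.04,max_force=40);print(y,r,current_wrist_force(),Cf(current_eef_pos()))
    if r: break
snap("wrist","c3");print(current_time())
```

```text
[ 0.2468  0.0024 -0.1383]
-305 False [ 0.0742 -0.1524  0.0625] [-127.5091 -305.4514  122.9659]
-315 False [-4.3995  8.3899 10.4834] [-127.824  -313.1774  123.8846]
-325 False [-12.573   20.9786  33.1278] [-127.5526 -320.1884  128.0023]
-335 False [0.3244 0.5158 0.1412] [-126.5721 -334.9657  124.7092]
-350 False [ 0.0181  0.7133 -0.2502] [-128.394  -350.5474  121.3008]
-370 False [-0.4355  0.2924  0.0467] [-128.0921 -370.2224  121.9243]
-400 False [-0.2499 -0.5136 -0.2059] [-128.0662 -399.9184  121.9052]
-428 False [ 0.2854  0.4712 -0.1985] [-128.1008 -427.9692  121.9036]
12.2
```

View pics/c3.png

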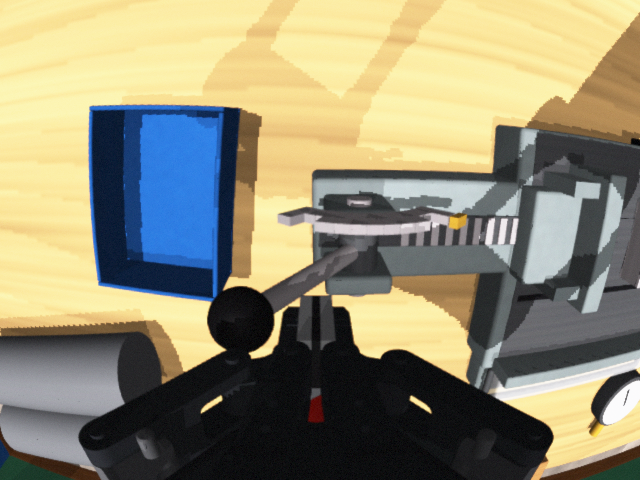

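Run:
```python
from h import *
c=np.load("pics/c3.npy",allow_pickle=True).item()
for n,p in(("rel",(-130,-462,126)),("up",(-130,-400,145)),("corner top stop",(0,0,34)),("stop end",(0,-255,34)),("jawtop near",(-190,-202,55)),("jawtop far",(-75,-202,55)),("pivot",(-130,-400,35))): print(n,proj("wrist",W(*p),c))
c=np.load("pics/c2.npy",allow_pickle=True).item()
for n,p in(("locked",(-130,-338,126)),("stop end",(0,-255,34)),("stop 0",(0,0,34)),("fence n",(-190,0,40)),("jaw face near",(-190,-192,55)),("jaw face far",(-75,-192,55)),("slot",(-65,-180,0)),("slot",(-65,-20,0))): print(n,proj("wrist",W(*p),c))
bot.move_linear(W(-128,-428,200),velocity=.2)
```

```text
rel (np.float64(238.7587554748162), np.float64(313.8838107887095))
up (np.float64(389.3230410552656), np.float64(337.10244958646615))
corner top stop (np.float64(668.8803954734582), np.float64(340.39012852042623))
stop end (np.float64(506.7073516775888), np.float64(376.83242261575117))
jawtop near (np.float64(619.3390098082716), np.float64(173.12786759144367))
jawtop far (np.float64(588.5659973267601), np.float64(311.4634478361796))
pivot (np.float64(356.90793676320084), np.float64(243.03207009424315))
locked (np.float64(223.46592530906304), np.float64(253.54504602255147))
stop end (np.float64(338.837193615375), np.float64(341.06539864197566))
stop 0 (np.float64(553.7788352291459), np.float64(325.25467707222174))
fence n (np.float64(591.6085457830533), np.float64(162.58946984956185))
jaw face near (np.float64(424.51435957091326), np.float64(149.29019665506843))
jaw face far (np.float64(413.8499160182886), np.float64(281.6652944164729))
slot (np.float64(410.5497280743958), np.float64(267.279936528353))
slot (np.float64(538.8422751163057), np.float64(263.5457688418102))
```

Run:
```python
import cv2
a=cv2.imread("pics/c2_raw.png");cv2.imwrite("pics/c2z.png",cv2.resize(a[100:360,320:640],None,fx=2.4,fy=2.4,interpolation=cv2.INTER_CUBIC)[:600])
```

```text
(no output)
```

View pics/c2z.png

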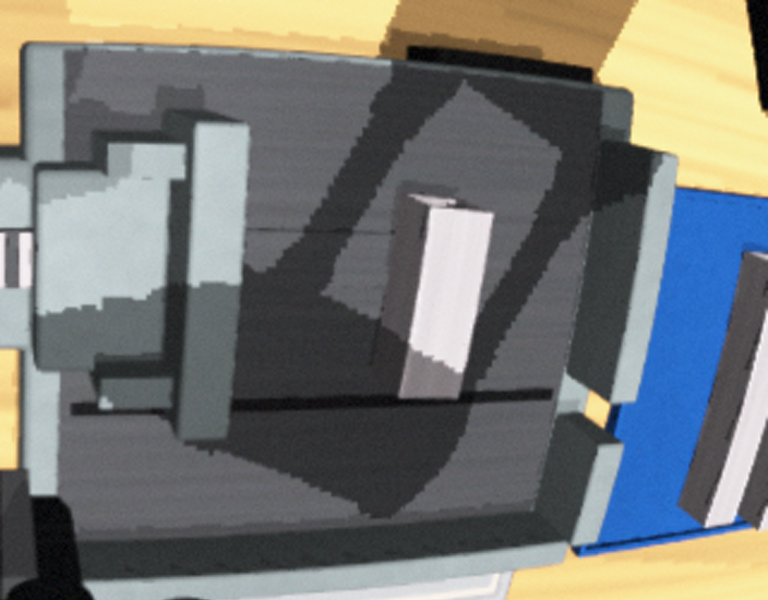

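Run:
```python
from h import *
c=np.load("pics/c2.npy",allow_pickle=True).item()
P=np.array([plane("wrist",320+x/2.4,100+y/2.4,.08,c) for x,y in((430,203),(494,210),(460,398),(400,398))]);print(P,P.mean(0))
# grasp offcut
oc=np.array([0.5135,0.034]);th=np.radians(1.2)
jaws.command_gripper(0.75)
bot.move_to([*oc,.20],Q(th)); 
c=snap("wrist","d1");print(current_time(),current_eef_pos())
```

```text
[[0.4745 0.0176 0.08  ]
 [0.474  0.0487 0.08  ]
 [0.5553 0.0514 0.08  ]
 [0.5562 0.0212 0.08  ]] [0.515  0.0347 0.08  ]
14.7 [0.5142 0.033  0.2004]
```

View pics/d1.png

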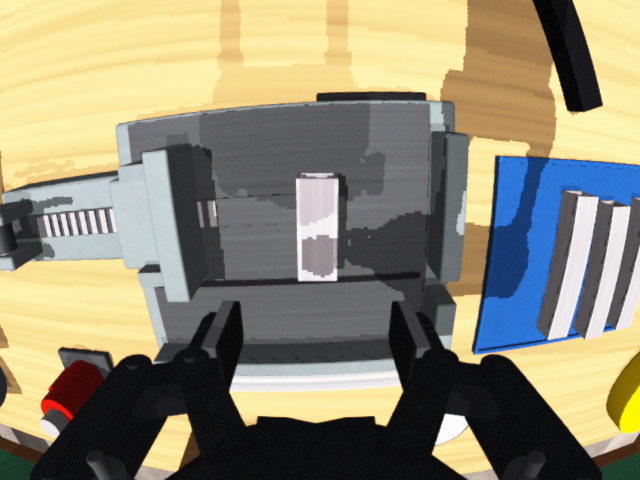

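The off-cut (318,228 in the wrist view) lies between the fingers, and the top and wrist cameras agree on its position within 1 mm. I'll grasp it now.

Run:
```python
from h import *
th=np.radians(1.5)
r=bot.move_linear([.515,.0345,.055],Q(th),velocity=.12,max_force=15);print(r,current_eef_pos())
jaws.command_gripper(0.0);print(current_width(),current_wrist_force())
bot.move_linear([.515,.0345,.24],velocity=.2);print(current_width(),current_wrist_force(),current_time())
bot.move_to([.5075,-.4195,.24],Q(np.radians(3.5)));print(current_width())
bot.move_linear([.5075,-.4195,.06],velocity=.2,max_force=20);print(current_width(),current_eef_pos())
jaws.command_gripper(0.6)
bot.move_linear([.5075,-.4195,.24],velocity=.25)
snap("wrist","e1");snap("top","e1t");print(current_time())
```

```text
False [0.5159 0.0345 0.0559]
0.33999579103240996 [-0.0385  0.6444  4.3494]
0.33988384030367347 [-0.789   0.572  -0.8094] 17.5333
0.34003136796143124
0.33880419331742345 [ 0.5086 -0.4202  0.0616]
21.5667
```

View pics/e1.png

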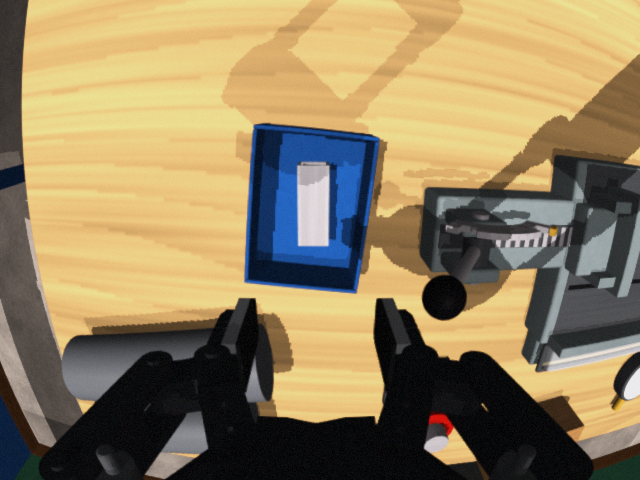

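View pics/e1t.png

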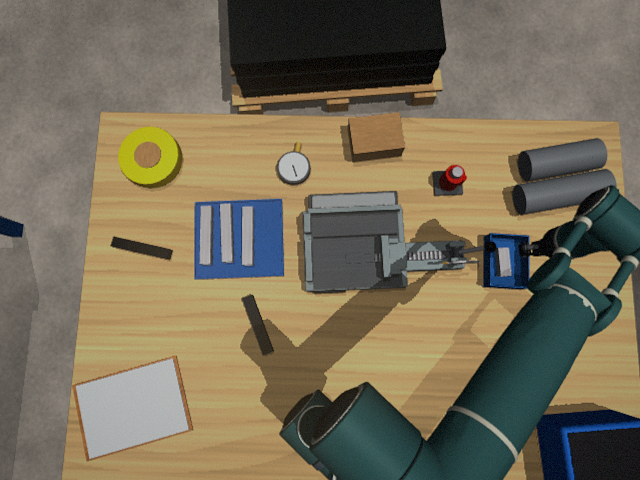

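The off-cut is in the bin at (313,205), and the knob at (443,297) is on the released side. The tubes have not moved. Next is tube 3.

```bash
cat >> h.py <<'E'
def tray_tubes(raw):
    "grey tubes in tray: list of (center xy, yaw deg, long, short) from top image"
    im=cv2.imread(raw);hsv=cv2.cvtColor(im,cv2.COLOR_BGR2HSV)
    m=((hsv[:,:,1]<60)&(hsv[:,:,2]>120)).astype(np.uint8);m[:, :188]=0;m[:,300:]=0;m[:190]=0;m[300:]=0
    c=eyes.calibration("top");out=[]
    for k in cv2.findContours(m,cv2.RETR_EXTERNAL,cv2.CHAIN_APPROX_NONE)[0]:
        if cv2.contourArea(k)<200: continue
        b=cv2.boxPoints(cv2.minAreaRect(k));P=np.array([plane("top",u,v,.036,c)[:2] for u,v in b])
        e=[P[1]-P[0],P[2]-P[1]];e.sort(key=np.linalg.norm);L=e[1]*np.sign(e[1][0])
        out.append((P.mean(0),np.degrees(np.arctan2(L[1],L[0])),np.linalg.norm(L),np.linalg.norm(e[0])))
    return sorted(out,key=lambda o:o[0][1])
def fetch(xy,yaw,ycf,xoff=-100):
    th=np.radians(yaw);xy=list(xy)
    jaws.command_gripper(0.55)
    bot.move_to([*xy,.16],Q(th));snap("wrist","f_pre%d"%-ycf)
    r=bot.move_linear([*xy,.011],Q(th),velocity=.12,max_force=15);print("down",r,current_eef_pos())
    jaws.command_gripper(0.0);print("w",current_width())
    bot.move_linear([*xy,.20],velocity=.2);print("w",current_width(),current_wrist_force())
    p=W(xoff,ycf,150);bot.move_to(p,Q());print("w",current_width(),current_time())
    if current_width()<.28 or current_width()>.42: print("LOST?");return False
    bot.move_linear(W(xoff,ycf,30),velocity=.2)
    r=bot.move_linear(W(xoff,ycf,5),velocity=.06,max_force=12);print("place",r,Cf(current_eef_pos()),current_wrist_force())
    z=Cf(current_eef_pos())[2]
    r=bot.move_linear(W(xoff+30,ycf,max(z,5)),velocity=.05,max_force=15);print("push",r,Cf(current_eef_pos()),current_wrist_force(),current_width())
    return True
E
python3 - <<'E'
from h import *
t=tray_tubes("pics/e1t_raw.png");print(t)
assert len(t)==3
print(fetch(t[0][0],t[0][1],-38))
snap("wrist","g1");print(current_time())
E
```

```text
[(array([0.5672, 0.3161]), np.float64(2.8091828717379093), np.float64(0.17259414978920734), np.float64(0.029158506358856782)), (array([0.5743, 0.3781]), np.float64(4.9318506186794036), np.float64(0.17349887956227156), np.float64(0.03075363639483642)), (array([0.5674, 0.4378]), np.float64(2.613639614520817), np.float64(0.17315113797503587), np.float64(0.031069140885620416))]
down False [0.5681 0.3166 0.0122]
w 0.33802451526933935
w 0.3398253383852314 [ 0.0037 -0.0273 -3.5422]
w 0.33859683791771494 28.1583
place True [-99.7633 -38.0133   6.0344] [-1.4201 -0.7314  4.1389]
push True [-85.897  -38.0445   6.0632] [-3.3515 -0.7116  6.9187] 0.34303570017764895
True
29.8333
```

View pics/g1.png

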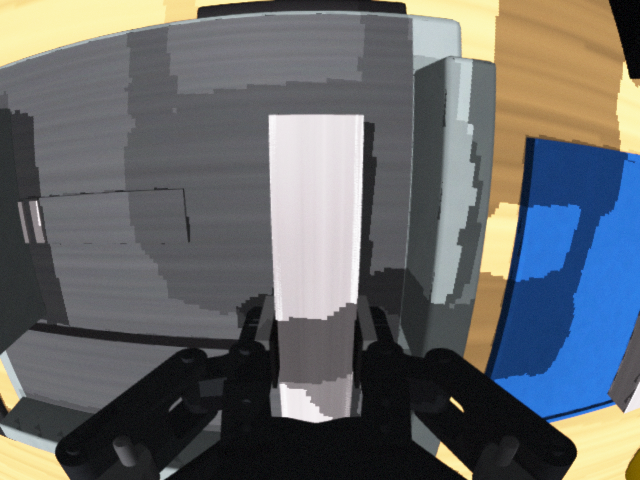

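Pushing stopped at x = -86 mm in the corner frame. A tube touching the stop would have its centre at -85 mm, so tube 3 is against it. I'll release and fetch the next two.

Run:
```python
from h import *
def rel(y):
    jaws.command_gripper(0.45)
    p=Cf(current_eef_pos());bot.move_linear(W(p[0],p[1],100),velocity=.2)
rel(-38)
# pass to a spot from which top view of tray is checked
bot.move_to(W(-100,-200,190),Q());snap("top","h1t")
t=tray_tubes("pics/h1t_raw.png");print(t)
assert len(t)==2 and abs(t[0][2]-.17)<.01
ok=fetch(t[0][0],t[0][1],-90)
if ok:
    rel(-90);bot.move_to(W(-100,-200,190),Q())
snap("wrist","h2");snap("top","h2t");print(current_time(),tray_tubes("pics/h2t_raw.png"))
```

```text
[(array([0.5743, 0.3781]), np.float64(4.880493905506892), np.float64(0.17348773860078642), np.float64(0.030965977042477878)), (array([0.5659, 0.4376]), np.float64(2.5860692018698663), np.float64(0.1702325214142102), np.float64(0.031164542304986075))]
down False [0.5752 0.3786 0.0122]
w 0.34165862647283773
w 0.34148437975480084 [-0.2576 -0.5112 -3.6216]
w 0.3392208178317064 37.575
place True [-99.7466 -90.0805   6.0842] [-1.0344 -0.8843  4.9207]
push True [-85.3543 -90.0733   6.118 ] [-3.0575  0.4912  6.6167] 0.33739674429614
40.8083 [(array([0.5659, 0.4377]), np.float64(2.6136527953038597), np.float64(0.17022780225370307), np.float64(0.03118540440833235))]
```

View pics/h2.png

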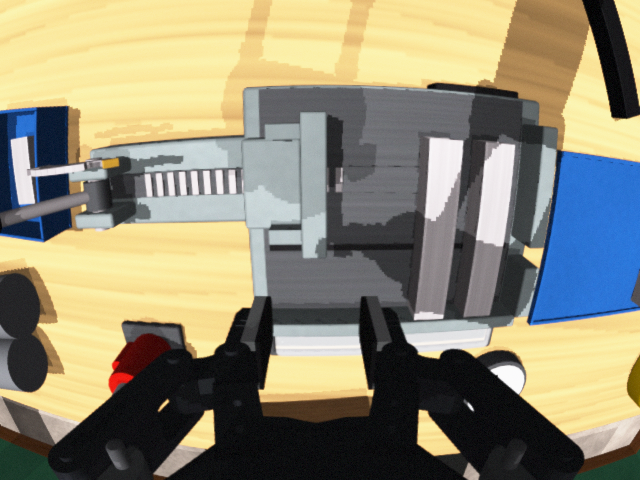

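View pics/h2t.png

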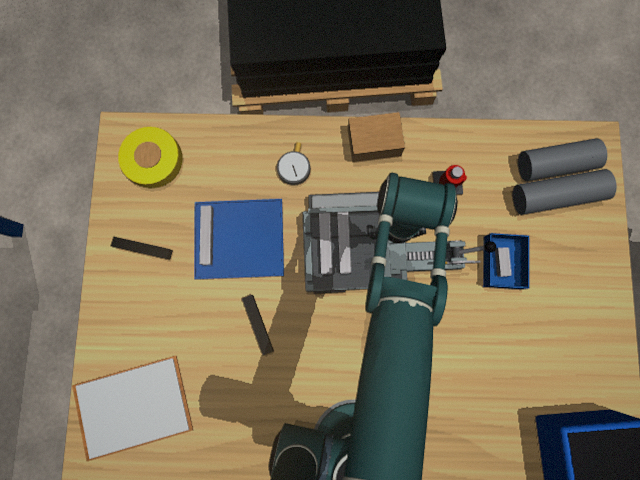

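Run:
```python
from h import *
def rel(y):
    jaws.command_gripper(0.45)
    p=Cf(current_eef_pos());bot.move_linear(W(p[0],p[1],100),velocity=.2)
t=tray_tubes("pics/h2t_raw.png")
ok=fetch(t[0][0],t[0][1],-142)
if ok:
    rel(-142);bot.move_to(W(-100,-200,190),Q())
snap("wrist","i2");snap("top","i2t");print(current_time())
```

```text
down False [0.5668 0.4383 0.0123]
w 0.3396270907382676
w 0.34144101227039364 [-0.4257 -0.0057 -2.9587]
w 0.33631874782828 47.4167
place True [ -99.7326 -142.0678    6.1349] [-0.5138 -0.9503  4.2334]
push True [ -85.7459 -142.0993    6.1132] [-3.7997 -0.3622  6.65  ] 0.3377746943687799
50.5333
```

View pics/i2.png

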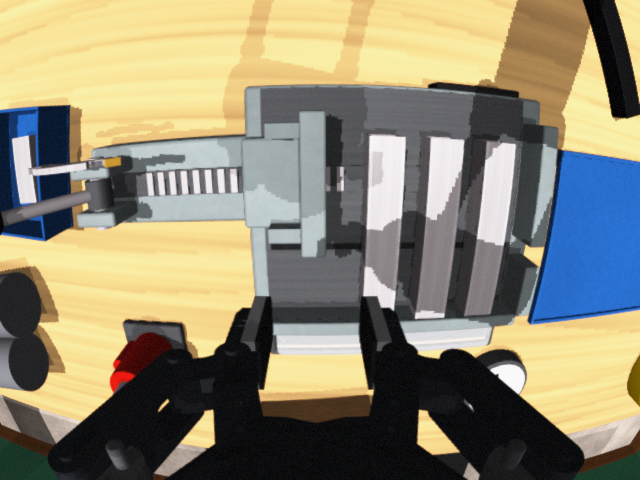

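All three tubes lie flat with their far ends at the stop, and there are gaps between them. Next I'll pinch the jaw plate (313,180) and slide it up. I'll keep the tips above the 30 mm tube tops.

Run:
```python
from h import *
jaws.command_gripper(0.6)
bot.move_to(W(-130,-202,100),Q())
r=bot.move_linear(W(-130,-202,37),velocity=.1,max_force=12);print(r,Cf(current_eef_pos()))
jaws.command_gripper(0.0);print("w",current_width(),Cf(current_eef_pos()),current_wrist_force())
for y in range(-190,-90,10):
    r=bot.move_linear(W(-130,y,37),velocity=.05,max_force=25);print(y,r,Cf(current_eef_pos()),current_wrist_force())
    if r: break
snap("wrist","j1");print(current_width(),current_time())
```

```text
False [-129.204  -202.1561   37.7191]
w 0.21443355648816143 [-129.293  -202.4102   38.1069] [-0.566  -0.9913  5.8622]
-190 False [-129.4006 -190.0056   38.1092] [-1.49    0.1999  6.404 ]
-180 False [-129.4155 -179.964    38.1509] [-1.922   0.5895  7.1804]
-170 False [-129.5075 -169.9357   38.1315] [-1.7848 -0.1267  7.3379]
-160 False [-129.5761 -160.1273   38.128 ] [-2.3227 -0.9502  7.4765]
-150 False [-129.6058 -150.1777   38.1383] [-2.9358 -0.2466  7.5396]
-140 False [-129.6961 -140.4204   38.1185] [-3.0553 -1.677   6.3992]
-130 False [-129.758  -130.474    38.1186] [-2.8876 -2.1034  7.4345]
-120 False [-129.8388 -120.6508   38.128 ] [-3.0151 -2.4761  7.6487]
-110 False [-129.8936 -110.749    38.1153] [-3.5973 -3.1073  6.756 ]
-100 False [-129.9327 -100.7662   38.1307] [-4.5745 -2.0523  8.5873]
0.22061213112719416 56.0417
```

View pics/j1.png

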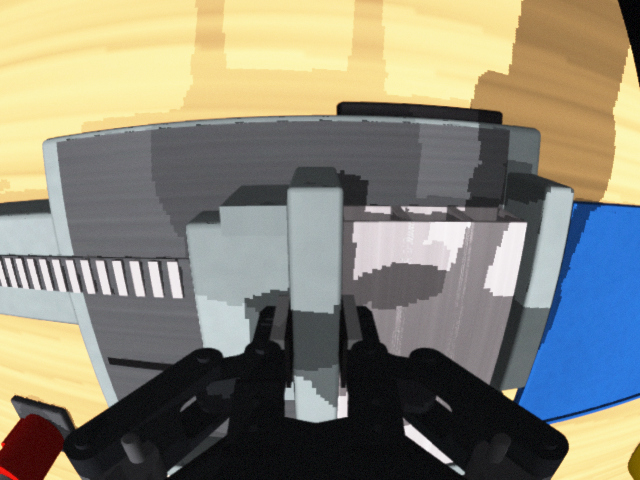

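Run:
```python
from h import *
for y in np.arange(-98,-70,2.):
    r=bot.move_linear(W(-130,y,37),velocity=.03,max_force=25);f=current_wrist_force();print(y,r,Cf(current_eef_pos()),f)
    if r or f[1]<-22: break
snap("wrist","j2");print(current_width(),current_time())
```

```text
-98.0 False [-129.9827  -99.4699   38.1146] [-2.6615 -5.4811  7.9623]
-96.0 False [-129.9493  -98.814    38.1252] [ -2.8468 -11.4256   8.0413]
-94.0 False [-129.957   -98.7395   38.1272] [ -2.4762 -18.8086   7.5544]
-92.0 False [-129.9759  -98.6694   38.1205] [ -2.9634 -27.0423   7.3242]
0.22273679430947585 57.0917
```

View pics/j2.png

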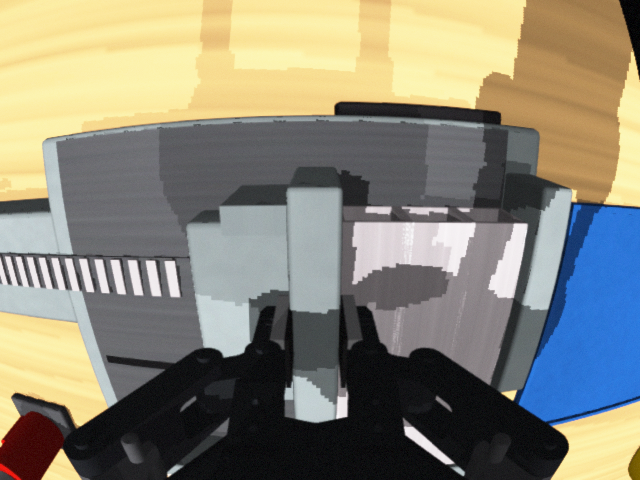

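Run:
```python
from h import *
jaws.command_gripper(0.5)
bot.move_linear(W(-130,-98,120),velocity=.2)
bot.move_to(W(-165,-60,150),Q());snap("wrist","k1");snap("top","k1t",(290,180,490,300),4);print(current_time())
```

```text
58.4667
```

View pics/k1.png

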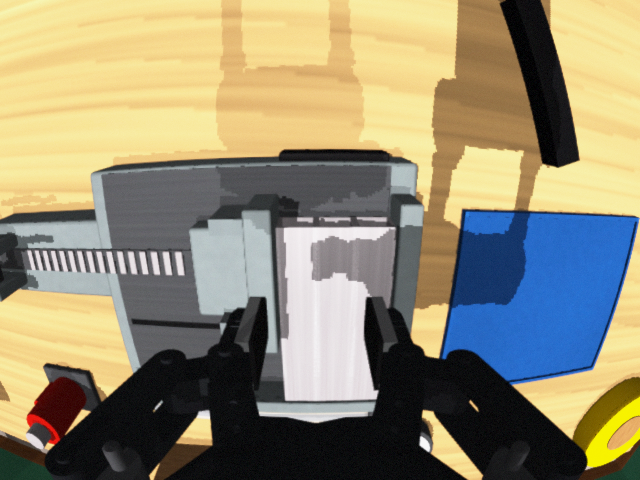

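View pics/k1t.png

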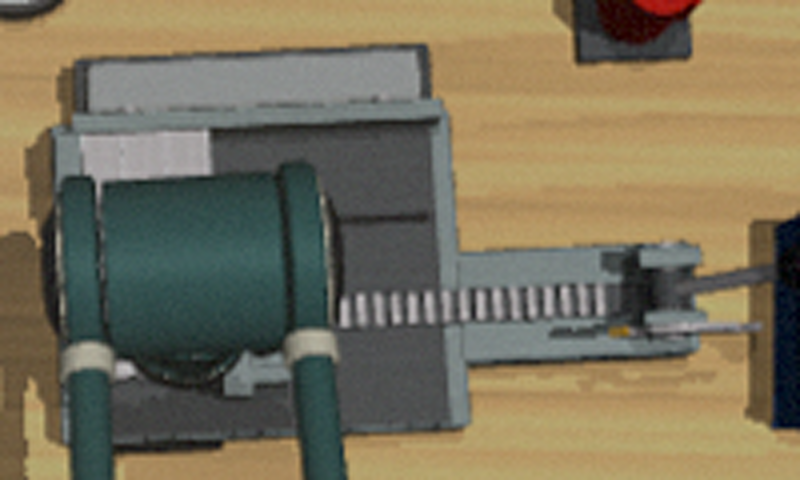

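The bundle is packed. The arm still hides the near ends in the top view, so I'll nudge each near end towards the stop with shut fingers before locking.

Run:
```python
from h import *
jaws.command_gripper(0.0)
bot.move_to(W(-200,-45,100),Q())
for y in(-20,-45,-70):
    bot.move_linear(W(-200,y,60),velocity=.2)
    r=bot.move_linear(W(-200,y,10),velocity=.12,max_force=12);print(r)
    r=bot.move_linear(W(-165,y,10),velocity=.04,max_force=20);print(y,r,Cf(current_eef_pos()),current_wrist_force())
    bot.move_linear(W(-200,y,10),velocity=.15)
    bot.move_linear(W(-200,y,60),velocity=.2)
bot.move_to(W(-130,-330,190),Q())
snap("top","l1t",(290,180,490,300),4);snap("wrist","l1");print(current_time())
```

```text
False
-20 True [-181.2763  -20.102     8.9297] [ 0.2688 -0.2636 -0.2583]
False
-45 True [-181.2979  -45.0603    9.0248] [ 0.8476 -0.1425 -0.2826]
True
-70 True [-197.9235  -69.7636   11.0097] [-4.9132  0.2946  8.2912]
66.6333
```

View pics/l1t.png

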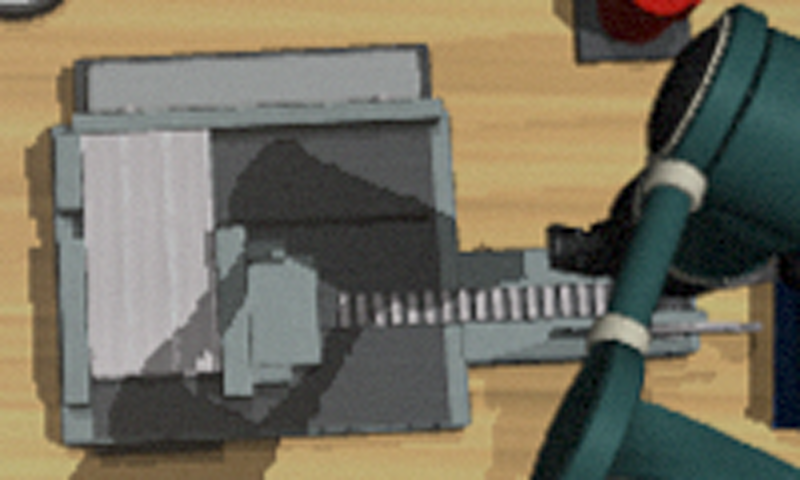

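View pics/l1.png

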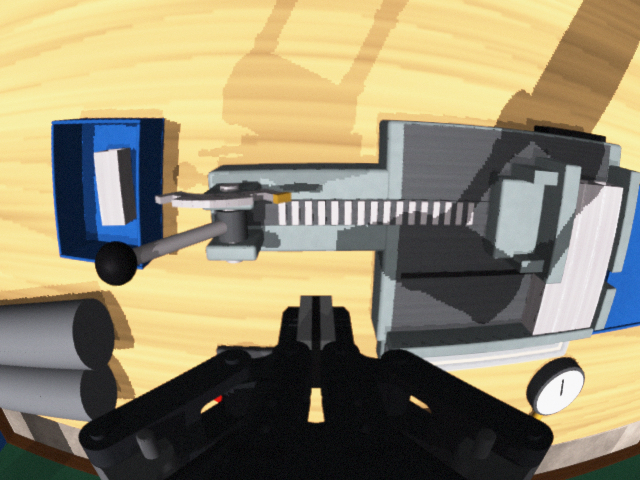

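Tubes 1 and 2 (counted from the fence) stopped the push at the same point, -181.3, which puts their near ends at -170 as they should be. The third push snagged on the jaw plate's end. I'll repeat it with the fingers turned 90°, then re-seat the jaw.

Run:
```python
from h import *
q=None
for s in(1,-1):
    qq=Q(YAW+s*np.pi/2); j=bot.ik(W(-210,-70,60),qq); print(s,j)
    if j is not None and q is None: q=qq
bot.move_to(W(-215,-69,100),q)
r=bot.move_linear(W(-215,-69,10),velocity=.12,max_force=12);print(r,Cf(current_eef_pos()))
r=bot.move_linear(W(-165,-69,10),velocity=.04,max_force=20);print(r,Cf(current_eef_pos()),current_wrist_force())
bot.move_linear(W(-215,-69,10),velocity=.15)
bot.move_linear(W(-215,-69,80),velocity=.2)
# calibrate same contact on the middle tube
bot.move_linear(W(-215,-40,80),velocity=.2)
r=bot.move_linear(W(-215,-40,10),velocity=.12,max_force=12);print(r,Cf(current_eef_pos()))
r=bot.move_linear(W(-165,-40,10),velocity=.04,max_force=20);print(r,Cf(current_eef_pos()),current_wrist_force())
bot.move_linear(W(-215,-40,10),velocity=.15)
bot.move_linear(W(-215,-40,100),velocity=.2)
print(current_time())
```

```text
1 None
-1 [ 0.0624 -0.1059  2.2394 -0.      1.0081  0.0014]
False [-214.3236  -69.0646   10.5457]
True [-183.5831  -69.0094    8.5656] [-0.2017  0.474  -0.4728]
False [-214.6361  -40.2276   10.2413]
True [-184.0152  -40.1082    8.6368] [ 1.0255  0.4021 -0.1018]
73.8917
```

Run:
```python
from h import *
jaws.command_gripper(0.5)
bot.move_to(W(-130,-100,110),Q())
r=bot.move_linear(W(-130,-100,38),velocity=.1,max_force=12);print(r,Cf(current_eef_pos()))
jaws.command_gripper(0.0);print("w",current_width(),Cf(current_eef_pos()),current_wrist_force())
for y in np.arange(-98,-70,2.):
    r=bot.move_linear(W(-130,y,38),velocity=.03,max_force=25);f=current_wrist_force();print(y,r,Cf(current_eef_pos()),f)
    if r or f[1]<-25: break
jaws.command_gripper(0.45)
bot.move_linear(W(-130,-98,120),velocity=.2)
jaws.command_gripper(0)
bot.move_to(W(-130,-330,190),Q())
snap("top","m1t",(300,195,380,285),6);snap("wrist","m1");print(current_time())
```

```text
False [-129.4767  -99.9924   38.4692]
w 0.21859687385352924 [-129.0849  -99.7948   39.3126] [-1.7556  1.6858  6.9698]
-98.0 False [-129.1226  -98.8637   39.2842] [-1.7732 -2.8782  4.7223]
-96.0 False [-129.1281  -98.7937   39.2789] [-1.1618 -9.9754  4.6014]
-94.0 False [-129.1305  -98.7317   39.2688] [ -0.7422 -18.0615   4.5053]
-92.0 False [-129.1503  -98.6627   39.2685] [ -0.7793 -25.4831   4.9024]
80.4667
```

View pics/m1t.png

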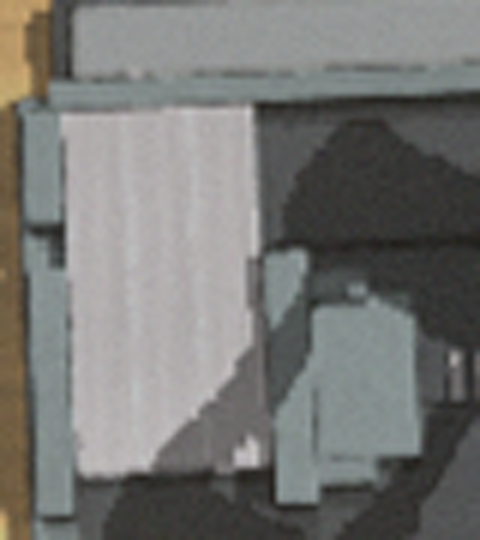

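The bundle is tight. The jaw stopped at the same place on both presses, at about 25 N, and no gaps show. Now I'll lock the lever from its outer side, with the tips below the ball's equator this time.

Run:
```python
from h import *
bot.move_linear(W(-129,-515,190),velocity=.2)
r=bot.move_linear(W(-129,-515,108),velocity=.15,max_force=12);print(r)
for y,z in((-480,108),(-460,112),(-440,116),(-420,118),(-405,118),(-390,116),(-375,112)):
    r=bot.move_linear(W(-129,y,z),velocity=.04,max_force=25);print(y,r,current_wrist_force(),Cf(current_eef_pos()))
    if r: break
snap("wrist","n1");print(current_time())
```

```text
False
-480 False [ 1.2267 -1.5233  1.1509] [-128.9526 -479.9757  107.9249]
-460 False [0.1299 0.0557 0.5478] [-129.1998 -459.2998  111.6621]
-440 False [-0.9804  0.3403  0.5612] [-129.102  -439.5096  115.7552]
-420 False [ 1.1734 -0.8332 -0.8313] [-128.9457 -419.7968  118.0511]
-405 False [0.0723 0.5071 0.5291] [-128.9609 -404.7568  118.0352]
-390 False [-0.1875 -0.0538 -0.1846] [-128.9759 -389.7402  115.9667]
-375 False [0.2464 0.4642 0.2985] [-129.0118 -374.786   111.9271]
86.875
```

View pics/n1.png

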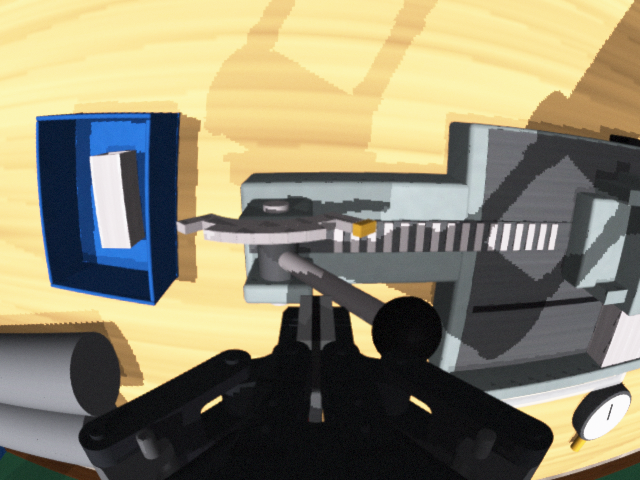

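The lever has gone over to the fence side, with the knob at (405,330). I'll press it home in the notch and check.

```bash
python3 - <<'E'
from h import *
for y in(-370,-366,-362,-358,-354,-350):
    r=bot.move_linear(W(-129,y,112),velocity=.03,max_force=15);f=current_wrist_force();print(y,r,f,Cf(current_eef_pos()))
    if r or abs(f[1])>10: break
bot.move_linear(W(-129,-385,112),velocity=.1)
bot.move_linear(W(-129,-400,200),velocity=.2)
bot.move_linear(W(-129,-320,200),velocity=.2)
c=snap("wrist","o1");print("locked pred",proj("wrist",W(-130,-338,126),c))
bot.move_to([.35,-.35,.35],Q());c=snap("top","o2t");print("locked pred top",proj("top",W(-130,-338,126),c));snap("scene","o2s");print(current_time())
E
python3 -c "
import cv2
a=cv2.imread('pics/o2t_raw.png');cv2.imwrite('pics/o2z.png',cv2.resize(a[180:300,290:490],None,fx=4,fy=4,interpolation=cv2.INTER_CUBIC))"
```

```text
-370 False [-0.9575 -0.3218 -0.4108] [-128.9998 -369.8672  112.0239]
-366 False [0.5754 0.208  0.0369] [-129.0089 -365.8177  112.0057]
-362 False [ 0.2656 -9.4522 -2.6849] [-128.9192 -364.9143  112.1939]
-358 True [ 0.0815 -3.9827  2.1917] [-128.9476 -365.3086  112.1701]
locked pred (np.float64(288.56181768999016), np.float64(252.85652406112655))
locked pred top (np.float64(441.9383727036423), np.float64(249.58901860912076))
90.6083
```

View pics/o1.png

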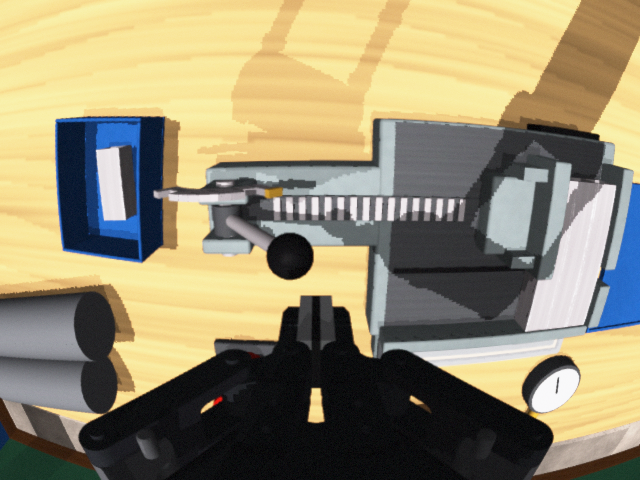

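View pics/o2z.png

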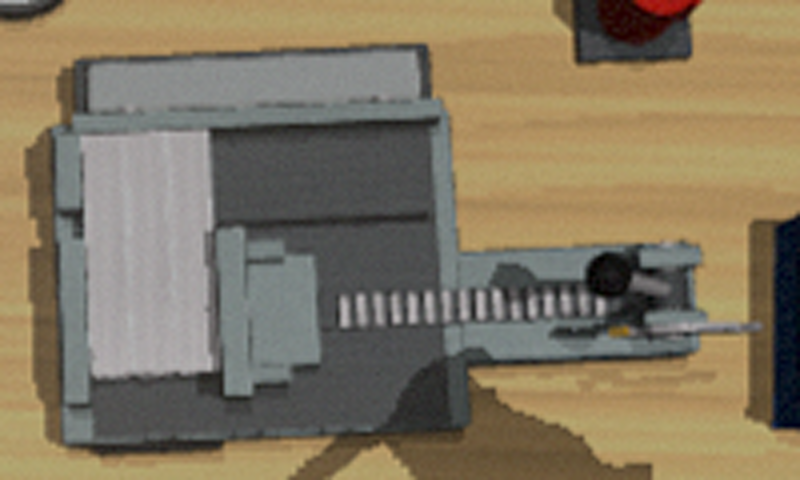

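View pics/o2s.png

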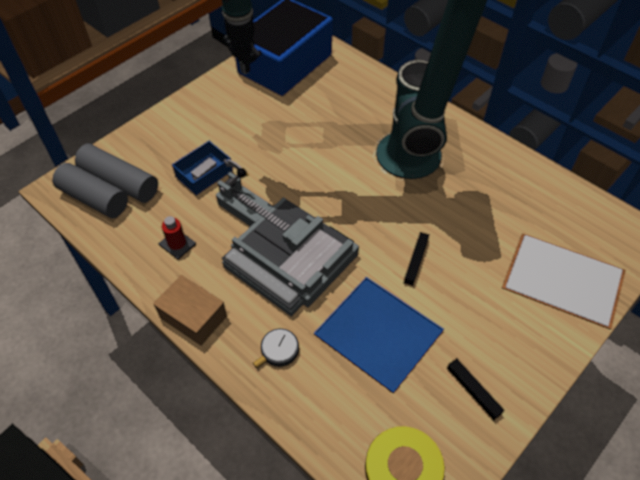

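Run:
```python
from h import *
c=eyes.calibration("top")
a=cv2.imread("pics/o2t_raw.png");cv2.imwrite("pics/p.png",cv2.resize(a[230:285,300:380],None,fx=10,fy=10,interpolation=cv2.INTER_CUBIC))
for p in((0,-89,30),(-85,-89,30),(-170,-89,30),(-75,-89,55),(-190,-89,55)):
    u,v=proj("top",W(*p),c);print(p,"p.png",(u+.5-300)*10,(v+.5-230)*10)
```

```text
(0, -89, 30) p.png 423.50535278746975 -176.178807039922
(-85, -89, 30) p.png 436.62735789885005 122.43973374103575
(-170, -89, 30) p.png 450.027995881004 427.3991454923822
(-75, -89, 55) p.png 437.99059619842524 72.07864395718417
(-190, -89, 55) p.png 456.5279640316169 492.74105562339514
```

View pics/p.png

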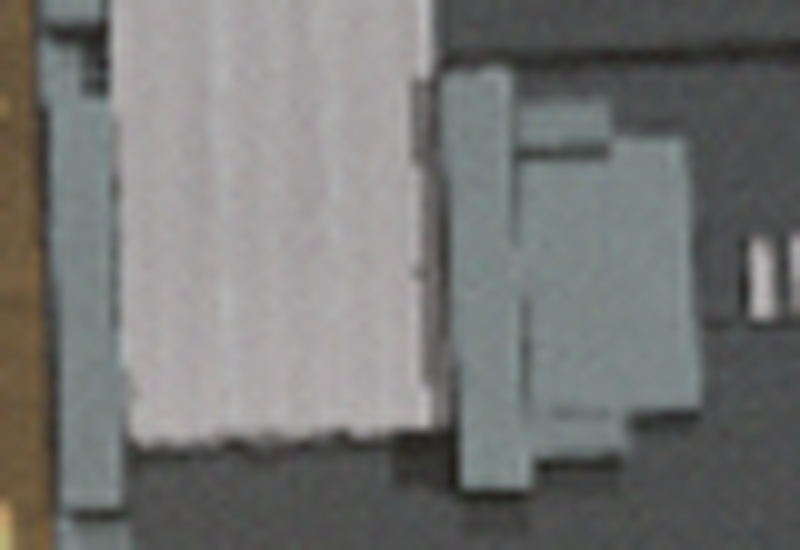

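The jaw edge and tube edge project onto the same line to within a pixel. The dark strip between them is the jaw's shadow on the tube top. I'm handing in.

Run:
```python
from h import *
bot.sign_off();print(current_time())
```

```text
the job is handed in; nothing more can be done
the job is handed in; nothing more can be done
```

The saw is set up and the job was handed in at about 91 s of the 210 s allowed. I released the lever, dropped the off-cut in the bin and laid all three tubes from the tray flat against the end stop. I then slid the jaw up until the bundle was tight and locked the lever last. I left the jack, the gauge and the black look-alike bars alone.

**Last checks:**
- **End stop:** pushes on the near ends of all three tubes stopped at matching depths, within 0.5 mm of each other. That fits each tube touching the stop.
- **Packing:** the jaw stopped at the same place on two presses of about 25 N. No gaps show in the top view, which resolves about 1 mm.
- **Lever:** the knob is back at its original locked pixel, and pressing it further met a firm stop.
- **Off-cut:** it lies in the bin.

**What did not go cleanly:**
- **Lever release:** the first push stopped at its force limit before the lever moved. On the second try the fingertips wedged on the knob, with about 40 N on the wrist, before it went over.
- **Jaw end:** one near-end push snagged on the end of the jaw plate and stopped at its force limit. I repeated it with the gripper turned 90° and re-pressed the jaw before locking.

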